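Find the loose bolt on the ink mould and hold its cover open

TASK

One of the three bolts along the near edge of the ink-stick mould has worked loose: tap them from above until you find the one that drops, and leave it pushed down. Then take the knob of the cover right behind that bolt, lift the cover about half-way to upright (roughly 45 degrees) and finish while still holding it there in the gripper, so that the bolt's cell can be inspected. Keep the other two covers shut and do not disturb the stone, ink stick, weight and knife lying beside the mould.

Things in the scene. Friction and masses are not known exactly. Their poses are not given: they have to be found in the camera images.
- mould: Wooden ink-stick mould, fixed to the bench, 200 (its x) x 300 (its y) x 50 mm high; origin at the centre of its underside on the bench, x pointing away from the robot, y along the row of three cells (to the left), z up; yaw within 0.35 rad. Three bolts stand in a row along its near edge (72.5 mm from centre, 95 mm apart) and behind each, further from the robot, lies the hinged wooden cover of its cell.
- bolt_1 (a joint): Slide of the left (mould +y) bolt, m: 0 = standing up as at the start, 0.010 = fully down. Two of the three bolts are tight and do not go down (less than 2 mm at 20 N). The loose one drops up to 10 mm under a push of about 2 N and stays where it was pushed to; once at the bottom it is firm. All three look alike and start at 0.
- bolt_1_top (a point): Centre of the top of the left (mould +y) bolt's steel head, 26 mm wide, 12 mm thick; the top starts 76 mm above the bench, 26 mm above the mould's top.
- cover_1 (a joint): Hinge of the left (mould +y) cover, rad: 0 = shut, lying flat on the mould, grows as its near edge swings up and away from the robot, up to 1.35. Nothing latches it; it is light (0.13 to 0.22 kg) and falls shut when let go at any angle.
- cover_1_knob (a point): Centre of the knob head on the left (mould +y) cover: an upright steel cylinder, 20 mm in diameter and 24 mm tall, on a 12 mm thick stem; the point is 26 mm above the top of the 12 mm thick cover and 88 mm above the bench when shut. Cover 129 x 88 mm; the knob is 110 mm from the hinge line and 38 mm above it, near the cover's edge facing the robot.
- cover_1_hinge (a point): Point on the hinge line of the left (mould +y) cover, in line with its knob, 50 mm above the bench, at the cover's edge far from the robot; the hinge line runs along the mould's y.
- bolt_2 (a joint): Slide of the middle bolt, m: 0 = standing up as at the start, 0.010 = fully down. Two of the three bolts are tight and do not go down (less than 2 mm at 20 N). The loose one drops up to 10 mm under a push of about 2 N and stays where it was pushed to; once at the bottom it is firm. All three look alike and start at 0.
- bolt_2_top (a point): Centre of the top of the middle bolt's steel head, 26 mm wide, 12 mm thick; the top starts 76 mm above the bench, 26 mm above the mould's top.
- cover_2 (a joint): Hinge of the middle cover, rad: 0 = shut, lying flat on the mould, grows as its near edge swings up and away from the robot, up to 1.35. Nothing latches it; it is light (0.13 to 0.22 kg) and falls shut when let go at any angle.
- cover_2_knob (a point): Centre of the knob head on the middle cover: an upright steel cylinder, 20 mm in diameter and 24 mm tall, on a 12 mm thick stem; the point is 26 mm above the top of the 12 mm thick cover and 88 mm above the bench when shut. Cover 129 x 88 mm; the knob is 110 mm from the hinge line and 38 mm above it, near the cover's edge facing the robot.
- cover_2_hinge (a point): Point on the hinge line of the middle cover, in line with its knob, 50 mm above the bench, at the cover's edge far from the robot; the hinge line runs along the mould's y.
- bolt_3 (a joint): Slide of the right (mould -y) bolt, m: 0 = standing up as at the start, 0.010 = fully down. Two of the three bolts are tight and do not go down (less than 2 mm at 20 N). The loose one drops up to 10 mm under a push of about 2 N and stays where it was pushed to; once at the bottom it is firm. All three look alike and start at 0.
- bolt_3_top (a point): Centre of the top of the right (mould -y) bolt's steel head, 26 mm wide, 12 mm thick; the top starts 76 mm above the bench, 26 mm above the mould's top.
- cover_3 (a joint): Hinge of the right (mould -y) cover, rad: 0 = shut, lying flat on the mould, grows as its near edge swings up and away from the robot, up to 1.35. Nothing latches it; it is light (0.13 to 0.22 kg) and falls shut when let go at any angle.
- cover_3_knob (a point): Centre of the knob head on the right (mould -y) cover: an upright steel cylinder, 20 mm in diameter and 24 mm tall, on a 12 mm thick stem; the point is 26 mm above the top of the 12 mm thick cover and 88 mm above the bench when shut. Cover 129 x 88 mm; the knob is 110 mm from the hinge line and 38 mm above it, near the cover's edge facing the robot.
- cover_3_hinge (a point): Point on the hinge line of the right (mould -y) cover, in line with its knob, 50 mm above the bench, at the cover's edge far from the robot; the hinge line runs along the mould's y.
- stone_center (a point): Bystander: smooth brown polishing stone, 72 mm wide, 38 mm tall, left of the mould; the point is its centre.
- ink_stick_center (a point): Bystander: black ink stick lying flat, 95 x 24 x 12 mm, left of the mould; the point is its centre.
- weight_center (a point): Bystander: brass balance weight, 36 mm wide, 50 mm tall, right of the mould; the point is its centre.
- knife_center (a point): Bystander: craft knife lying flat, about 165 x 24 x 14 mm, right of the mould; the point is the middle of its handle.

How it is judged:
By the outcome, as a careful person would: the job done as asked, in the order asked, and still so for the second after the job is handed in, while the arm keeps its last pose, push and grip.
It also fails if it takes over 48 s, if anything falls off the work surface, if the arm or the gripper's body presses on something with over 40 N, if the wrist force passes 120 N, or if a joint passes its speed limit or range.

ROBOT

A 6-joint arm with a two-finger parallel gripper is mounted at the origin on the work surface. World frame = base frame: x ahead of the robot, y to its left, z up, the work surface at z = 0. Lengths are in m, angles in rad, forces in N, time in s.
With the tool pointing down it reaches from about 0.375 to 0.9 m from the base axis. Payload 3.1 kg.
Tool frame: the origin (TCP) lies at the very end of the fingers, on their centre line; the grasp point (between the pads) lies 19 mm behind it; z points along the fingers, y is the line along which they close (so a half turn about z gives the same grasp; the last joint's range is limited). The gripper opens to 87 mm and grips with 3 to 60 N. Pads are 19 mm wide; open, the fingers measure 117 mm over their backs; the gripper's body (75 mm by 190 mm) begins 51 mm behind the grasp point.
Start: joints at [1.093, 0.527, 1.433, -0, 1.181, -0.178], TCP at [0.185, 0.597, 0.223] pointing down, gripper open.
Joint ranges: [-3.08, 3.08], [-0.75, 2.2], [0.22, 2.44], [-1.43, 4.57], [0, 2.65], [-2.85, 2.85]. Speed limits (rad/s): [2.79, 2.79, 3.14, 3.14, 3.14, 3.14].

INTERFACE

Orientations are given as a unit quaternion [x, y, z, w].
In Python, from rig import status, viewer, robot gives the robot as it stands.
- The arm moves only by the tool arm_command, never from a script. Its arguments are lists of equal length, an entry for each row: "delta_rot": the turn, a rotation vector about the tool's x, y, z in degrees, a list of three; "delta_pos": the shift along the tool's x, y, z in m, a list of three; "gripper": the closure, from -1 (fully open) to 1 (shut). In form: {"delta_rot": [[rx, ry, rz], ...], "delta_pos": [[dx, dy, dz], ...], "gripper": [gripper, ...]}. A call has 1 to 12 rows; each row is the pose to reach, as a shift and turn from the pose commanded when the call began, along the tool's axes at that moment; what a row does not reach only later rows make up. A row lasts 1/12 s, in which the tool goes at most 41.7 mm and 7.16 degrees, less where a joint would pass 70% of its speed; a pose out of reach is approached as far as the arm can. A call with a gripper value outside its range is refused whole. The fingers move at their own pace and stop on an object; "grip_force" is the grip in N (left out, the last holds). Time passes only in rows, so rows that repeat a pose let the fingers close. It gives the time, the measured TCP pose, the force, the opening and the grip force at its end, in the units of the state.
- status.get_obs(): the state, without advancing time (a new reading comes with each control period).
- viewer.camera(name): name is "side" or "top" or "wrist"; returns a dict with "pixels" (480x640x3 uint8, blue, green, red), "fx", "fy", "cx", "cy" (pixels), "k1" (the pictures are not rectified: a ray, as slopes to the right and down, at radius r is drawn at 1 + k1 r^2 times it, then the intrinsics apply), "pose" (4x4, takes a point from camera to world coordinates); the wrist camera has in their place "mount" (4x4, takes a point from camera to tool coordinates, whose origin is the TCP and whose axes are the flange's). Camera axes: x right, y down, z forward; pixel columns grow to the right and rows downward; lengths in m; the calibration is good to about 2 mm. A picture is of the moment at which its call begins: read the wrist's pose just before it. There is no depth.
- robot.hand_in(): hands the job in; it is judged then, once.
The state is a dict: "time": time; "q": joint angles; "joint_velocities": joint speeds; "joint_torque": joint torques, N m; "position": TCP position; "tool_rot": TCP orientation; "ft_force": force on the tool from outside, world axes, zero at the start; "moment": the same for the moment, N m; "grip_width": finger opening in m; "grip_force": force on a finger pad.
Only numpy, scipy, OpenCV 4.12 (cv2) and the standard library are available. Lean on these libraries where they do the work, as an engineer would, in place of code of your own. Each camera call takes 0.05 s, during which the arm holds its last target. There are 200 camera calls.

## Working session

There is one attempt and no reset: what is moved stays moved. The work goes in short steps, Python scripts to look and compute and a tool call to move; the robot and the scene stay as the last step left them, time stands still between calls to the robot, and variables do not carry over. Pictures are saved under pics/ and viewed, at most 10 in all, crops included, and the job is handed in when it is done.

Besides the shell and the picture viewer there is one more tool, called after "Request:" as name(argument=value, ...), one argument or row to a line, values as JSON. arm_command: Moves the arm, as the interface text tells. Its arguments: {"type":"object","properties":{"delta_rot":{"type":"array","items":{"type":"array","items":{"type":"number"}}},"delta_pos":{"type":"array","items":{"type":"array","items":{"type":"number"}}},"gripper":{"type":"array","items":{"type":"number"}},"grip_force":{"type":"number"}},"required":["delta_rot","delta_pos","gripper"]}

```bash
mkdir -p pics; ls
cat > h.py <<'E'
import numpy as np, cv2
from scipy.spatial.transform import Rotation as R
from rig import status, viewer, robot
def cam(n):
    o=status.get_obs(); c=viewer.camera(n)
    if 'pose' in c: P=np.array(c['pose'])
    else:
        T=np.eye(4);T[:3,:3]=R.from_quat(o['tool_rot']).as_matrix();T[:3,3]=o['position'];P=T@np.array(c['mount'])
    c['P']=P; return c
def px2w(c,u,v,z):
    d=np.array([(u-c['cx'])/c['fx'],(v-c['cy'])/c['fy']]);s=d.copy()
    for _ in range(20): s=d/(1+c['k1']*(s@s))
    r=c['P'][:3,:3]@np.array([s[0],s[1],1]);o=c['P'][:3,3]
    return o+r*(z-o[2])/r[2]
def w2px(c,p):
    q=np.linalg.inv(c['P'])@np.append(p,1);s=q[:2]/q[2];s=s*(1+c['k1']*(s@s))
    return s[0]*c['fx']+c['cx'],s[1]*c['fy']+c['cy']
E
python3 - <<'E'
from h import *
import pickle
o=status.get_obs();print({k:np.round(v,3).tolist() for k,v in o.items()})
for n in['top','side']:
    c=cam(n);cv2.imwrite(f'pics/{n}0.png',c['pixels']);pickle.dump(c,open(n+'.pkl','wb'))
    print(n,c['fx'],c['k1'],np.round(c['P'],3).tolist())
c=cam('wrist');print(np.round(c['mount'],3).tolist())
E
```

```text
pics
{'time': 0.0, 'q': [1.092, 0.528, 1.434, 0.0, 1.181, -0.179], 'joint_velocities': [-0.0, 0.0, -0.0, -0.0, 0.001, -0.0], 'joint_torque': [0.0, -44.004, -17.659, 0.063, 0.058, -0.0], 'position': [0.184, 0.596, 0.222], 'tool_rot': [0.149, 0.989, -0.001, -0.0], 'ft_force': [0.263, -0.072, -0.363], 'moment': [0.005, 0.0, 0.0], 'grip_force': 0.0, 'grip_width': 0.087}
top 493.43251272069347 -0.07804154897738654 [[0.015, -0.983, 0.184, 0.433], [-1.0, -0.013, 0.012, 0.017], [-0.01, -0.184, -0.983, 0.888], [0.0, 0.0, 0.0, 1.0]]
side 476.72681470010025 0.03777404783281398 [[-0.771, -0.343, 0.537, 0.2], [-0.637, 0.418, -0.648, 0.518], [-0.002, -0.841, -0.541, 0.495], [0.0, 0.0, 0.0, 1.0]]
[[-0.0, -0.961, -0.277, 0.076], [1.0, -0.0, -0.0, -0.001], [0.0, -0.277, 0.961, -0.163], [0.0, 0.0, 0.0, 1.0]]
```

View pics/top0.png

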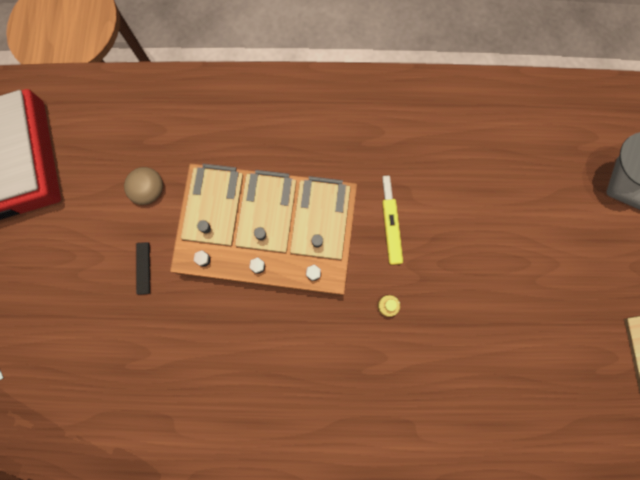

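View pics/side0.png

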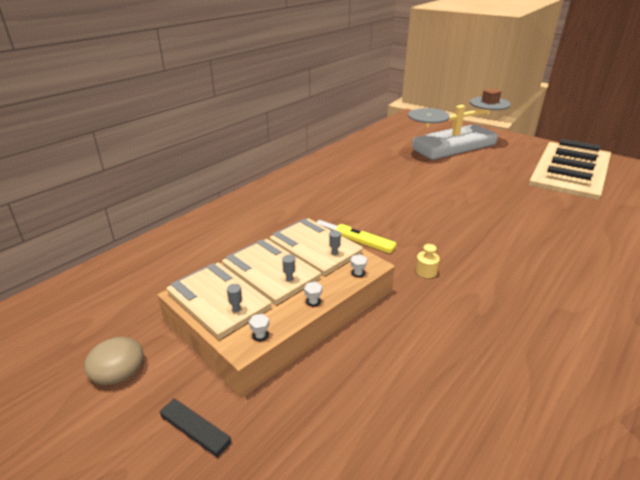

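Top view: bolt heads at about (202,258), (257,265) and (314,272), knobs at (204,226), (260,233) and (317,240). The bystanders are to either side, and the side view agrees.

```bash
cat > m.py <<'E'
from h import *
import pickle
t=pickle.load(open('top.pkl','rb'));s=pickle.load(open('side.pkl','rb'))
for n,c,L in[('top',t,[(202,257.5),(257,265),(314,272)]),('side',s,[(260,322),(314,289),(359,261)])]:
    b=np.array([px2w(c,u,v,.074) for u,v in L]);print(n,b.round(4).tolist(),np.linalg.norm(np.diff(b,axis=0),axis=1),'yaw',np.arctan2(-(b[0]-b[2])[0],(b[0]-b[2])[1]))
for n,c,L in[('top',t,[(204,226),(260,232.5),(317,240)]),('side',s,[(235,287),(289,259),(335,235)])]:
    b=np.array([px2w(c,u,v,.1 if n=='top' else .1) for u,v in L]);print(n,'knobs',b.round(4).tolist())
c=np.array([px2w(t,u,v,.05) for u,v in[(189,165),(356,183),(345,293),(172,272)]]);print('corners',c.round(3).tolist(),c.mean(0),np.linalg.norm(np.diff(c,axis=0),axis=1))
o=status.get_obs();M=R.from_quat(o['tool_rot']).as_matrix();print(M.round(3).tolist())
E
python3 m.py
```

```text
top [[0.5437, 0.2145, 0.074], [0.5325, 0.1216, 0.074], [0.5223, 0.0265, 0.074]] [0.09366333 0.09559225] yaw -0.11365710059249474
side [[0.5417, 0.2168, 0.074], [0.5307, 0.1228, 0.074], [0.5207, 0.0292, 0.074]] [0.09456829 0.09417695] yaw -0.1116505981857637
top knobs [[0.5923, 0.2079, 0.1], [0.5827, 0.1152, 0.1], [0.5716, 0.0221, 0.1]]
side knobs [[0.5928, 0.2095, 0.1], [0.5804, 0.1184, 0.1], [0.5683, 0.0272, 0.1]]
corners [[0.714, 0.254, 0.05], [0.683, -0.045, 0.05], [0.49, -0.026, 0.05], [0.521, 0.271, 0.05]] [0.60199613 0.11347694 0.05      ] [0.30022083 0.19436118 0.29905244]
[[-0.955, 0.295, -0.001], [0.295, 0.955, -0.001], [0.0, -0.002, -1.0]]
```

Top and side agree to about 2 mm, with a bolt spacing near 95 mm and yaw ≈ −0.112. I'm going above bolt 1 at (0.5427, 0.2157).

Request:
arm_command(
  delta_rot=[
    [0, 0, -10.8],
    [0, 0, -10.8],
    [0, 0, -10.8],
    [0, 0, -10.8],
    [0, 0, -10.8],
    [0, 0, -10.8],
    [0, 0, -10.8],
    [0, 0, -10.8],
    [0, 0, -10.8],
    [0, 0, -10.8],
    [0, 0, -10.8],
    [0, 0, -10.8],
  ],
  delta_pos=[
    [-0.455, -0.257, 0.09],
    [-0.455, -0.257, 0.09],
    [-0.455, -0.257, 0.09],
    [-0.455, -0.257, 0.09],
    [-0.455, -0.257, 0.09],
    [-0.455, -0.257, 0.09],
    [-0.455, -0.257, 0.09],
    [-0.455, -0.257, 0.09],
    [-0.455, -0.257, 0.09],
    [-0.455, -0.257, 0.09],
    [-0.455, -0.257, 0.09],
    [-0.455, -0.257, 0.09],
  ],
  gripper=[1, 1, 1, 1, 1, 1, 1, 1, 1, 1, 1, 1],
  grip_force=10,
)

```text
time: 1.15
position: [0.5229, 0.2381, 0.1374]
tool_rot: [0.056, 0.998, -0.0, -0.0]
ft_force: [0.2, 0.2, 0.3]
grip_width: 0.0152
grip_force: 0.0
```

Request:
arm_command(
  delta_rot=[
    [0, 0, 0],
    [0, 0, 0],
    [0, 0, 0],
    [0, 0, 0],
  ],
  delta_pos=[
    [0, 0, 0],
    [0, 0, 0],
    [0, 0, 0],
    [0, 0, 0],
  ],
  gripper=[1, 1, 1, 1],
)

```text
time: 1.48
position: [0.5207, 0.2407, 0.1379]
tool_rot: [0.055, 0.998, -0.0, -0.001]
ft_force: [0.5, -0.0, -0.5]
grip_width: 0.0009
grip_force: 0.0
```

```bash
cat >> h.py <<'E'
def togo(t):
    o=status.get_obs();M=R.from_quat(o['tool_rot']).as_matrix();p=np.array(o['position'])
    print('pos',p.round(4),'force',np.round(o['ft_force'],2),'w',round(o['grip_width'],4),'q',np.round(o['q'],3),'t',o['time'],'ydir',M[:,1].round(4))
    print('tool delta',(M.T@(np.array(t)-p)).round(4))
E
python3 - <<'E'
from h import *
togo([.5427,.2157,.085])
c=cam('wrist');cv2.imwrite('pics/w1.png',c['pixels'])
for p in[(.5427,.2157,.076),(.5924,.2101,.1),(.5316,.1222,.076)]:print(w2px(c,p))
E
```

```text
pos [0.5207 0.2407 0.1379] force [ 0.48 -0.01 -0.52] w 0.0009 q [ 0.238  0.57   1.642  0.     0.931 -1.223] t 1.4833 ydir [ 1.099e-01  9.939e-01 -1.000e-04]
tool delta [-0.0247 -0.0224  0.0529]
(np.float64(287.29676058900066), np.float64(296.8026149682704))
(np.float64(286.0466676846958), np.float64(390.3096492896302))
(np.float64(136.56099990054312), np.float64(294.8888176535884))
```

View pics/w1.png

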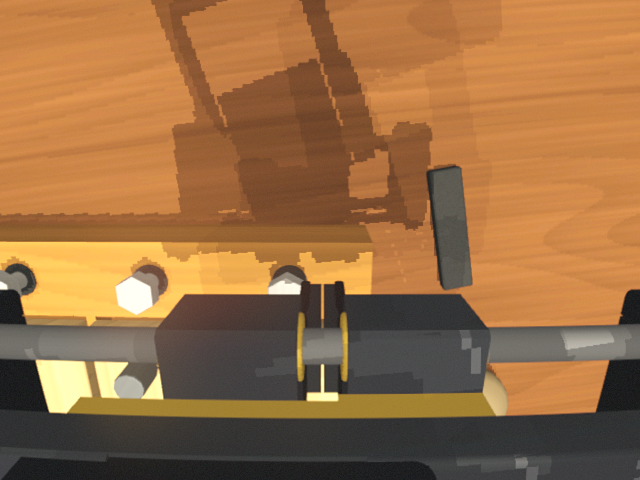

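The wrist view shows bolt 2 at (137,293), within 2 px of the prediction, so the estimate holds. Next is a tap on bolt 1, stopping about 5 mm below its head top.

Request:
arm_command(
  delta_rot=[
    [0, 0, 0],
    [0, 0, 0],
    [0, 0, 0],
    [0, 0, 0],
    [0, 0, 0],
    [0, 0, 0],
    [0, 0, 0],
    [0, 0, 0],
    [0, 0, 0],
    [0, 0, 0],
  ],
  delta_pos=[
    [-0.0247, -0.0224, 0.03],
    [-0.0247, -0.0224, 0.045],
    [-0.0247, -0.0224, 0.053],
    [-0.0247, -0.0224, 0.056],
    [-0.0247, -0.0224, 0.059],
    [-0.0247, -0.0224, 0.062],
    [-0.0247, -0.0224, 0.063],
    [-0.0247, -0.0224, 0.064],
    [-0.0247, -0.0224, 0.065],
    [-0.0247, -0.0224, 0.065],
  ],
  gripper=[1, 1, 1, 1, 1, 1, 1, 1, 1, 1],
)

```text
time: 2.37
position: [0.5438, 0.216, 0.0759]
tool_rot: [0.055, 0.998, 0.001, 0.001]
ft_force: [-3.9, 1.5, 12.4]
grip_width: 0.0003
grip_force: 6.6
```

Bolt 1 held at 12 N, so it's tight. On to bolt 2.

Request:
arm_command(
  delta_rot=[
    [0, 0, 0],
    [0, 0, 0],
    [0, 0, 0],
    [0, 0, 0],
    [0, 0, 0],
    [0, 0, 0],
    [0, 0, 0],
    [0, 0, 0],
    [0, 0, 0],
    [0, 0, 0],
    [0, 0, 0],
    [0, 0, 0],
  ],
  delta_pos=[
    [0, 0, -0.025],
    [0, -0.03, -0.025],
    [0, -0.06, -0.025],
    [0, -0.09, -0.025],
    [0, -0.0942, -0.02],
    [0, -0.0942, -0.013],
    [0, -0.0942, -0.009],
    [0, -0.0942, -0.006],
    [0, -0.0942, -0.004],
    [0, -0.0942, -0.002],
    [0, -0.0942, 0],
    [0, -0.0942, 0],
  ],
  gripper=[1, 1, 1, 1, 1, 1, 1, 1, 1, 1, 1, 1],
)

```text
time: 3.37
position: [0.5334, 0.1219, 0.0725]
tool_rot: [0.055, 0.998, 0.0, -0.0]
ft_force: [0.4, -0.2, -0.2]
grip_width: 0.0006
grip_force: 0.0
```

No resistance at z=0.0725, so either it's dropping or I missed the head. I'll push further and check that it's firm at 0.066.

Request:
arm_command(
  delta_rot=[
    [0, 0, 0],
    [0, 0, 0],
    [0, 0, 0],
    [0, 0, 0],
    [0, 0, 0],
    [0, 0, 0],
    [0, 0, 0],
  ],
  delta_pos=[
    [0, 0, 0.002],
    [0, 0, 0.004],
    [0, 0, 0.006],
    [0, 0, 0.008],
    [0, 0, 0.009],
    [0, 0, 0.01],
    [0, 0, 0.01],
  ],
  gripper=[1, 1, 1, 1, 1, 1, 1],
)

```text
time: 3.95
position: [0.5339, 0.1214, 0.0662]
tool_rot: [0.056, 0.998, 0.0, 0.001]
ft_force: [-4.7, 0.3, 24.7]
grip_width: 0.0005
grip_force: 12.1
```

It's firm at 0.0662 under 25 N, so bolt 2 is the loose one and it's now down. I'll rise, open and go above knob 2.

Request:
arm_command(
  delta_rot=[
    [0, 0, 0],
    [0, 0, 0],
    [0, 0, 0],
    [0, 0, 0],
    [0, 0, 0],
    [0, 0, 0],
    [0, 0, 0],
    [0, 0, 0],
    [0, 0, 0],
  ],
  delta_pos=[
    [0, 0, -0.03],
    [0, 0, -0.06],
    [0, 0, -0.08],
    [-0.02, 0, -0.08],
    [-0.049, 0, -0.08],
    [-0.049, 0, -0.08],
    [-0.049, 0, -0.08],
    [-0.049, 0, -0.08],
    [-0.049, 0, -0.08],
  ],
  gripper=[1, 1, 0, -0.5, -0.5, -0.5, -0.5, -0.5, -0.5],
)

```text
time: 4.7
position: [0.5807, 0.1158, 0.1422]
tool_rot: [0.056, 0.998, -0.0, -0.001]
ft_force: [0.7, 0.3, -0.7]
grip_width: 0.0392
grip_force: 0.0
```

Run:
```python
from h import *
togo([.5813,.1166,.07])
c=cam('side');cv2.imwrite('pics/s1.png',c['pixels'])
c=cam('wrist')
print(w2px(c,(.5813,.1166,.1)))
a=np.hstack([cv2.resize(cv2.imread('pics/s1.png'),(400,300)),cv2.resize(c['pixels'],(400,300))]);cv2.imwrite('pics/sw1.png',a)
```

```text
pos [0.5807 0.1158 0.1422] force [ 0.68  0.28 -0.67] w 0.0392 q [ 0.008  0.586  1.59  -0.     0.969 -1.451] t 4.7 ydir [ 1.110e-01  9.938e-01 -4.000e-04]
tool delta [-0.0007  0.0009  0.0722]
(np.float64(325.4269504051779), np.float64(271.11861034849693))
```

View pics/sw1.png

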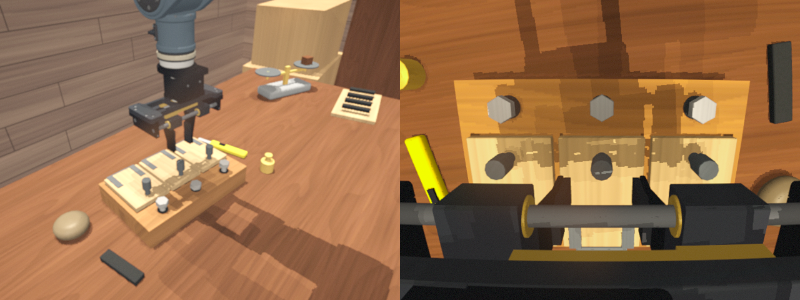

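Bolt 2 is visibly lower than the others, and knob 2 sits at about (322,270) in full-size pixels, 3 px from the prediction. Descend and grip.

Request:
arm_command(
  delta_rot=[
    [0, 0, 0],
    [0, 0, 0],
    [0, 0, 0],
    [0, 0, 0],
    [0, 0, 0],
    [0, 0, 0],
    [0, 0, 0],
    [0, 0, 0],
    [0, 0, 0],
    [0, 0, 0],
    [0, 0, 0],
    [0, 0, 0],
  ],
  delta_pos=[
    [-0.001, 0, 0.03],
    [-0.001, 0, 0.055],
    [-0.001, 0, 0.065],
    [-0.001, 0, 0.071],
    [-0.001, 0, 0.071],
    [-0.001, 0, 0.071],
    [-0.001, 0, 0.071],
    [-0.001, 0, 0.071],
    [-0.001, 0, 0.071],
    [-0.001, 0, 0.071],
    [-0.001, 0, 0.071],
    [-0.001, 0, 0.071],
  ],
  gripper=[-0.5, -0.5, -0.5, -0.2, 0.2, 1, 1, 1, 1, 1, 1, 1],
  grip_force=25,
)

```text
time: 5.8
position: [0.5835, 0.1158, 0.0724]
tool_rot: [0.056, 0.998, 0.0, 0.0]
ft_force: [-0.3, 0.7, 2.5]
grip_width: 0.0191
grip_force: 25.0
```

```bash
python3 -c "
import numpy as np
f,h=-.109,.0224
for d in range(2,26,2):
    t=np.radians(d);c,s=np.cos(t),np.sin(t);print([round(-(f*c+h*s-f),4),0,round(-(-f*s+h*c-h),4)],end=', ')"
```

```text
[np.float64(-0.0008), 0, np.float64(-0.0038)], [np.float64(-0.0018), 0, np.float64(-0.0075)], [np.float64(-0.0029), 0, np.float64(-0.0113)], [np.float64(-0.0042), 0, np.float64(-0.015)], [np.float64(-0.0055), 0, np.float64(-0.0186)], [np.float64(-0.007), 0, np.float64(-0.0222)], [np.float64(-0.0087), 0, np.float64(-0.0257)], [np.float64(-0.0104), 0, np.float64(-0.0292)], [np.float64(-0.0123), 0, np.float64(-0.0326)], [np.float64(-0.0142), 0, np.float64(-0.0359)], [np.float64(-0.0163), 0, np.float64(-0.0392)], [np.float64(-0.0185), 0, np.float64(-0.0424)],
```

Request:
arm_command(
  delta_rot=[
    [0, 2, 0],
    [0, 4, 0],
    [0, 6, 0],
    [0, 8, 0],
    [0, 10, 0],
    [0, 12, 0],
    [0, 14, 0],
    [0, 16, 0],
    [0, 18, 0],
    [0, 20, 0],
    [0, 22, 0],
    [0, 24, 0],
  ],
  delta_pos=[
    [-0.0008, 0, -0.0038],
    [-0.0018, 0, -0.0075],
    [-0.0029, 0, -0.0113],
    [-0.0042, 0, -0.015],
    [-0.0055, 0, -0.0186],
    [-0.007, 0, -0.0222],
    [-0.0087, 0, -0.0257],
    [-0.0104, 0, -0.0292],
    [-0.0123, 0, -0.0326],
    [-0.0142, 0, -0.0359],
    [-0.0163, 0, -0.0392],
    [-0.0185, 0, -0.0424],
  ],
  gripper=[1, 1, 1, 1, 1, 1, 1, 1, 1, 1, 1, 1],
)

```text
time: 6.8
position: [0.6014, 0.1137, 0.1143]
tool_rot: [0.054, 0.976, 0.012, -0.209]
ft_force: [-0.7, 0.5, -0.6]
grip_width: 0.0188
grip_force: 25.0
```

Run:
```python
from h import *
togo([.5813,.1166,.07]);o=status.get_obs();print(o['grip_force'],R.from_quat(o['tool_rot']).as_matrix()[:,2])
c=cam('side');cv2.imwrite('pics/s2.png',c['pixels'])
```

```text
pos [0.6014 0.1137 0.1143] force [-0.68  0.51 -0.64] w 0.0188 q [-0.015  0.819  1.233  0.039  1.509 -1.486] t 6.8 ydir [1.111e-01 9.938e-01 1.000e-04]
tool delta [0.0004 0.0006 0.0487]
25.000400352291763 [-0.40640711  0.04551355 -0.91255782]
```

View pics/s2.png

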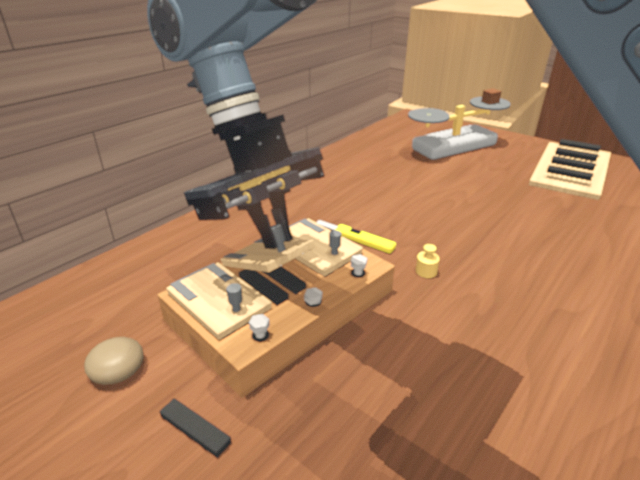

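The side view shows cover 2 lifting with the knob in the grip, bolt 2 sunken and the other covers shut. Another 21° to go.

Request:
arm_command(
  delta_rot=[
    [0, 2, 0],
    [0, 4, 0],
    [0, 6, 0],
    [0, 8, 0],
    [0, 10, 0],
    [0, 12, 0],
    [0, 14, 0],
    [0, 16, 0],
    [0, 18, 0],
    [0, 20, 0],
    [0, 21, 0],
    [0, 21, 0],
  ],
  delta_pos=[
    [-0.0008, 0, -0.0038],
    [-0.0018, 0, -0.0075],
    [-0.0029, 0, -0.0113],
    [-0.0042, 0, -0.015],
    [-0.0055, 0, -0.0186],
    [-0.007, 0, -0.0222],
    [-0.0087, 0, -0.0257],
    [-0.0104, 0, -0.0292],
    [-0.0123, 0, -0.0326],
    [-0.0142, 0, -0.0359],
    [-0.0153, 0, -0.0376],
    [-0.0153, 0, -0.0376],
  ],
  gripper=[1, 1, 1, 1, 1, 1, 1, 1, 1, 1, 1, 1],
)

```text
time: 7.85
position: [0.6301, 0.1105, 0.1425]
tool_rot: [0.051, 0.922, 0.021, -0.384]
ft_force: [-1.2, -0.4, 3.9]
grip_width: 0.0195
grip_force: 25.0
```

Request:
arm_command(
  delta_rot=[
    [0, 0, 0],
    [0, 0, 0],
    [0, 0, 0],
    [0, 0, 0],
  ],
  delta_pos=[
    [0, 0, 0],
    [0, 0, 0],
    [0, 0, 0],
    [0, 0, 0],
  ],
  gripper=[1, 1, 1, 1],
)

```text
time: 8.18
position: [0.6305, 0.1104, 0.1427]
tool_rot: [0.051, 0.923, 0.021, -0.382]
ft_force: [-1.4, -0.3, 3.2]
grip_width: 0.0193
grip_force: 25.0
```

Run:
```python
from h import *
togo([.5813,.1166,.07]);o=status.get_obs();z=R.from_quat(o['tool_rot']).as_matrix()[:,2];print(o['grip_force'],'tilt',np.degrees(np.arccos(-z[2])))
g=np.array(o['position'])-.019*z
# hinge: knob start + 0.110 along ex; angle from grasp point
hx=np.array([.5813,.1166,.05])+.110*np.array([.9937,-.1118,0]);d=g-hx
print('cover deg',np.degrees(np.arctan2(d[2],-(d[0]*.9937-d[1]*.1118))-np.arctan2(.038,.11)),np.linalg.norm(d))
c=cam('side');cv2.imwrite('pics/s3.png',c['pixels'])
```

```text
pos [0.6305 0.1104 0.1427] force [-1.37 -0.29  3.19] w 0.0193 q [-0.029  1.019  0.848  0.065  2.057 -1.482] t 8.1833 ydir [ 1.109e-01  9.938e-01 -2.000e-04]
tool delta [-0.0163  0.0007  0.0864]
25.00105214305222 tilt 44.97419327521687
cover deg 47.037748566234534 0.11606626619030654
```

View pics/s3.png

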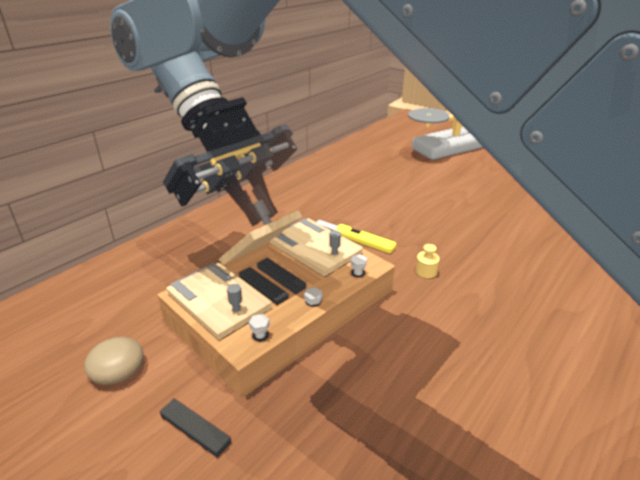

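The side view shows cover 2 held at about 45°, with bolt 2 down at (314,297). The other covers are shut and the stone, ink stick, weight and knife haven't moved. I'm handing it in.

```bash
python3 -c "
from rig import robot
print(robot.hand_in())"
```

```text
the job is handed in; nothing more can be done
None
```

The middle bolt (bolt 2) was the loose one and is pushed fully down; its cover is held by the knob at about 45°, nothing else was disturbed, and the job was handed in at about 8 s (no verdict was returned).

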